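# Push the worn axle sleeve out of a trolley wheel with a drift

### The job

The worn axle sleeve is stuck in the hub of the picking-trolley wheel that lies on the press-out stand. Take the drift out of its wooden holder, feel its nose into the off-centre guide on top of the hub and push the sleeve down through the hub until it falls out into the tray below, gently: never press on the wheel or the sleeve with more than 25 N. Then stand the drift upright in its holder again and leave the other things on the bench where they are.

Things in the scene. Friction and masses are not known exactly. Their poses are not given: they have to be found in the camera images.
- stand: Fixed press-out stand, yaw varies: a grey tray 150 x 150 x 20 mm (4 mm thick), a post near each corner, and two level steel bars along its x on which the wheel lies, open at the sides. Origin on the bench at the centre of its underside, z up. The wheel's bore stands over the centre of the tray.
- tray (a point): The centre of the tray's inner floor, 4 mm above the bench; axes as the stand's.
- wheel: Castor wheel lying flat on rubber blocks on the stand: black tyre 100 mm across, white hub 40 mm across and 40 mm long, straight bore 25.6 mm across. Origin on the bore's axis at the hub's lower end, 76 mm above the bench; z up. It cannot shift sideways; the blocks let it sink about 1 mm per 4 N pressed on it, the guide or the stuck sleeve, at most 8 mm, and it springs back.
- bore_mouth (a point): The centre of the bore's upper mouth, on the bore's axis (not the guide hole's), at the top face of the hub, 116 mm above the bench, 40 mm above the hub's lower end and 12 mm below the top of the guide's neck.
- guide_top (a point): Point on the bore's axis level with the top of the steel guide on the hub: a flange 44 mm across, 4 mm thick, with a round neck 30 mm across, 12 mm high, and a plain hole 15 mm across down the neck's middle. Neck and hole stand 4 mm off the bore's axis, in a direction that differs each time and is not measured: look, or slide the drift's nose over the rim. It does not turn when pushed.
- sleeve: Brass tube, 24 mm outside, 10 mm inside, 28 mm long, 60 g, upright in the bore, its top 5 to 10 mm below the bore's mouth. Origin at the centre of its lower end, z along its axis. Friction in the lowest 20 mm of the bore holds it with roughly 6 to 14 N; it comes free and drops into the tray once its top is pushed to some 2 to 8 mm above the hub's lower end. Being pushed off-centre does not jam it.
- sleeve_center (a point): The middle of the sleeve, 14 mm from either end, on its axis.
- rack: Fixed holder: a wooden block 80 x 80 x 55 mm with one round hole 17 mm across and 40 mm deep in its top, rim bevelled 3 mm. Origin on the bench under the hole, z up.
- rack_hole (a point): The centre of the hole's mouth, at the top of the block, 55 mm above the bench; the hole's floor is 40 mm lower.
- drift: The drift, about 200 g, 140 mm overall, upright in the holder: a steel rod 13 mm across and 75 mm long, nose bevelled 1.8 mm, then a collar 38 mm across and 5 mm thick, then a black square handle 28 x 28 mm and 60 mm long, all on one axis. Too wide to enter the sleeve. Origin at the centre of the rod's flat lower end; z up through the handle, x and y square to the handle's flats.
- drift_grip (a point): The middle of the drift's square handle, 110 mm above the rod's lower end; axes as the drift's.
- drift_tip (a point): The centre of the rod's flat lower end.
- oil: A bystander, to be left alone: a grey plastic bottle 48 mm across and 130 mm tall. Origin at the centre of its underside.
- wrench: A bystander, to be left alone: a steel wrench 190 mm long lying on the bench. Origin under its middle.
- spare: A bystander, to be left alone: a spare wheel lying flat on the bench, 100 mm across and 40 mm high, its bore empty. Origin under its axis.
There are look-alikes about, which are no part of the job. Leave any green or pink look-alike of the drift alone.

How it is judged:
By the outcome, as a careful person would: the job done as asked, in the order asked, and still so for the second after the job is handed in, with the robot touching nothing.
It also fails if it takes over 64 s, if anything falls off the work surface, if the arm or the gripper's body presses on something with over 40 N, if the wrist force passes 120 N, or if a joint passes its speed limit or range.

### The arm

A 7-joint arm with a two-finger parallel gripper is mounted at the origin on the work surface. World frame = base frame: x ahead of the robot, y to its left, z up, the work surface at z = 0. Lengths are in m, angles in rad, forces in N, time in s.
With the tool pointing down it reaches from about 0.4 to 0.85 m from the base axis. Payload 10.4 kg.
Tool frame: the origin (TCP) lies midway between the tips of the shut fingers; the grasp point (between the pads) lies 19 mm behind it (manip.pinch_z is the distance from the TCP to the grasp point, in m); y points along the fingers, x is the direction in which the jaws open and shut, and the axes are right-handed (so a half turn about y gives the same grasp; the last joint's range is limited). The gripper opens to 85 mm and grips with 20 to 120 N. Pads are 22 mm wide; open, the fingers measure 114 mm over their backs; the gripper's body (76 mm by 85 mm) begins 54 mm behind the grasp point. The pads swing forward as they close: fully open they stand 13 mm farther back than shut.
Start: joints at [1.185, 0.332, -0.065, 1.46, 0.022, 1.35, -0.088], TCP at [0.222, -0.584, 0.231] pointing down, gripper open.
Joint ranges: [-2.6, 2.6], [-0.5, 2.12], [-1.47, 1.34], [0.16, 2.42], [-1.27, 4.41], [0.06, 2.06], [-2.6, 2.6]. Speed limits (rad/s): [2.22, 2.22, 2.79, 2.79, 3.14, 3.14, 3.14].

### API

Orientations are given as a unit quaternion [x, y, z, w].
In Python, from workcell import manip gives the robot as it stands.
- The arm moves only by the shell command python3 -m pendant 'ROWS' [OPENING] [FORCE]. ROWS is a JSON object of lists of equal length, an entry for each row: "offset": the shift along the tool's x, y, z scaled (see below), a list of three; "turn": the turn, a rotation vector about the tool's x, y, z scaled (see below), a list of three. A call has 1 to 12 rows; each row is the pose to reach, as a shift and turn from the pose measured when the call began, along the tool's axes at that moment; what a row does not reach only later rows make up. The controller multiplies each number of a shift by 200 mm and each number of a turn by 45 degrees. A row lasts 1/8 s, in which the tool goes at most 62.5 mm and 10.7 degrees, less where a joint would pass 70% of its speed; a pose out of reach is approached as far as the arm can. A call with a number of a shift or a turn outside -1 to 1 is refused whole. A call with a gripper value outside its range is refused whole. OPENING is the opening in per cent of the stroke, from 0 (shut) to 100 (fully open), set as the call begins (- or left out, the last holds). The fingers move at their own pace and stop on an object; FORCE is the grip in N (left out, the last holds). Time passes only in rows, so rows that repeat a pose let the fingers close. It gives the time, the measured TCP pose, the force and the opening at its end, in the units of the state.
- manip.get_obs(): the state, without advancing time (a new reading comes with each control period).
- manip.camera(name): name is "side" or "top" or "wrist"; returns (picture, depth): 384x512x3 uint8, red, green, blue; 384x512 float32, m along the optical axis (not along the pixel's ray), 0 where there is no reading.
- manip.camera_model(name): a dict with "intrinsics" (3x3 intrinsics, pixels), "k1" (the pictures are not rectified: a ray, as slopes to the right and down, at radius r is drawn at 1 + k1 r^2 times it, then the intrinsics apply), "R" (3x3) and "t" (3): a world point X has camera coordinates R X + t; the wrist camera has in their place "tool_from_camera" (4x4, takes a point from camera to tool coordinates, whose origin is the TCP and whose axes are the tool frame's). Camera axes: x right, y down, z forward; pixel columns grow to the right and rows downward; lengths in m; the calibration is good to about 2 mm. A picture is of the moment at which its call begins: read the wrist's pose just before it. camera_model takes no time and is no camera call.
- manip.hand_in(): hands the job in, once; it reports no verdict.
The state is a dict: "clock": time; "joint_pos": joint angles; "joint_velocities": joint speeds; "tau": joint torques, N m; "position": TCP position; "ee_rot": TCP orientation; "ft_force": force on the tool from outside, world axes, zero at the start; "torque": the same for the moment, N m; "grip_width": opening from 0.0 (shut) to 1.0 (fully open).
Only numpy, scipy, OpenCV 4.12 (cv2) and the standard library are available. Lean on these libraries where they do the work, as an engineer would, in place of code of your own. Each camera call takes 0.05 s, during which the arm holds its last target. There are 200 camera calls.

## Working session

There is one attempt and no reset: what is moved stays moved. The work goes in short steps, Python scripts to look and compute and a shell command to move; the robot and the scene stay as the last step left them, time stands still between calls to the robot, and variables do not carry over. Pictures are saved under pics/ and viewed, about 8 in all and at most 12, crops included, and the job is handed in when it is done.

```bash
mkdir -p pics
cat > h.py <<'E'
import numpy as np,cv2
from scipy.spatial.transform import Rotation as Ro
from workcell import manip
def snap(n):
    o=manip.get_obs(); p,d=manip.camera(n); m=manip.camera_model(n)
    if n=='wrist':
        T=np.eye(4);T[:3,:3]=Ro.from_quat(o['ee_rot']).as_matrix();T[:3,3]=o['position']
        C=T@np.array(m['tool_from_camera'])
    else:
        R=np.array(m['R']);C=np.eye(4);C[:3,:3]=R.T;C[:3,3]=-R.T@np.array(m['t'])
    np.savez(f'last_{n}.npz',p=p,d=d,C=C,K=m['intrinsics'],k1=m['k1'])
    return dict(p=p,d=d,C=C,K=np.array(m['intrinsics']),k1=m['k1'])
def load(n): 
    z=np.load(f'last_{n}.npz'); return dict(p=z['p'],d=z['d'],C=z['C'],K=z['K'],k1=float(z['k1']))
def ray(s,uv):
    uv=np.atleast_2d(np.array(uv,float)); K=s['K']
    r=np.stack([(uv[:,0]-K[0,2])/K[0,0],(uv[:,1]-K[1,2])/K[1,1]],1)
    q=r.copy()
    for _ in range(20): q=r/(1+s['k1']*(q**2).sum(1,keepdims=True))
    return np.c_[q,np.ones(len(q))]
def onz(s,uv,z):
    d=ray(s,uv)@s['C'][:3,:3].T; c=s['C'][:3,3]
    return c+d*((z-c[2])/d[:,2])[:,None]
def pts(s,uv):
    uv=np.atleast_2d(uv); dd=s['d'][np.round(uv[:,1]).astype(int),np.round(uv[:,0]).astype(int)]
    return ray(s,uv)*dd[:,None]@s['C'][:3,:3].T+s['C'][:3,3]
def cloud(s):
    h,w=s['d'].shape;u,v=np.meshgrid(np.arange(w),np.arange(h))
    P=pts(s,np.c_[u.ravel(),v.ravel()]).reshape(h,w,3);P[s['d']==0]=np.nan
    return P
def save(s,n,crop=None,k=1):
    p=s['p']
    if crop: p=p[crop[1]:crop[3],crop[0]:crop[2]]
    cv2.imwrite('pics/'+n,cv2.resize(p[:,:,::-1],None,fx=k,fy=k,interpolation=cv2.INTER_CUBIC))
def tomove(s_pos):
    o=manip.get_obs();R=Ro.from_quat(o['ee_rot']).as_matrix()
    return R.T@(np.array(s_pos)-o['position'])/0.2
E
cat > a.py <<'E'
from h import *
a=snap('top');b=snap('side')
cv2.imwrite('pics/a.png',np.vstack([a['p'],b['p']])[:,:,::-1])
o=manip.get_obs();print(o['clock'],o['position'],o['ee_rot'],o['ft_force']);print(Ro.from_quat(o['ee_rot']).as_matrix().round(3), manip.pinch_z)
for s in (a,b): print(s['C'].round(3), s['K'][0,0])
E
python3 a.py; python3 -c "
import cv2;i=cv2.imread('pics/a.png');print(i.shape);cv2.imwrite('pics/a2.png',cv2.resize(i,(400,600)))"
```

```text
0.1 [ 0.22164924 -0.58400775  0.23062151] [-0.58176469  0.40197722 -0.40122513  0.58222208] [-0.26731861  0.18921032 -0.25712976]
[[ 0.355 -0.001  0.935]
 [-0.935  0.001  0.355]
 [-0.001 -1.    -0.   ]] 0.0187
[[-0.028 -0.994  0.103  0.485]
 [-1.     0.028  0.002 -0.12 ]
 [-0.005 -0.103 -0.995  1.041]
 [ 0.     0.     0.     1.   ]] 420.48955354644903
[[-0.708 -0.501  0.498  0.182]
 [-0.706  0.518 -0.483  0.264]
 [-0.015 -0.694 -0.72   0.655]
 [ 0.     0.     0.     1.   ]] 368.3766730383768
(768, 512, 3)
```

```bash
python3 -c "
from h import *
save(load('top'),'top1.png',k=1.5);save(load('side'),'side1.png',k=1.5)"
```

```text
(no output)
```

View pics/top1.png

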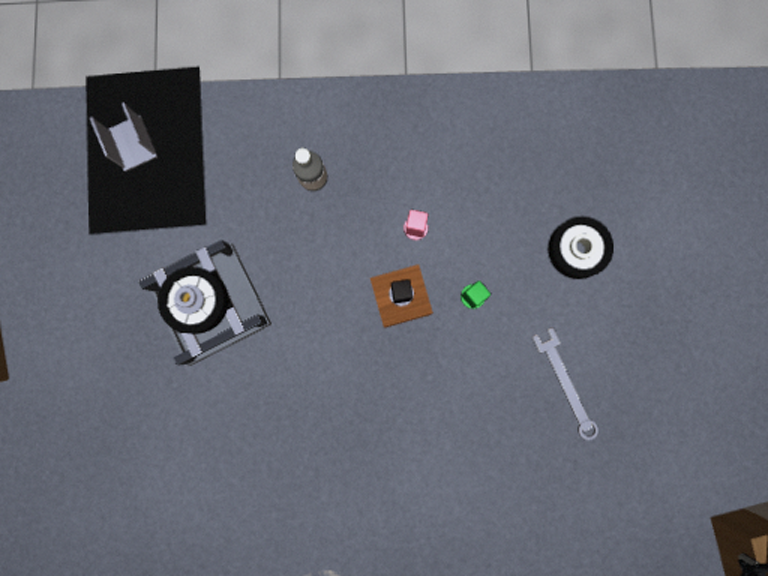

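View pics/side1.png

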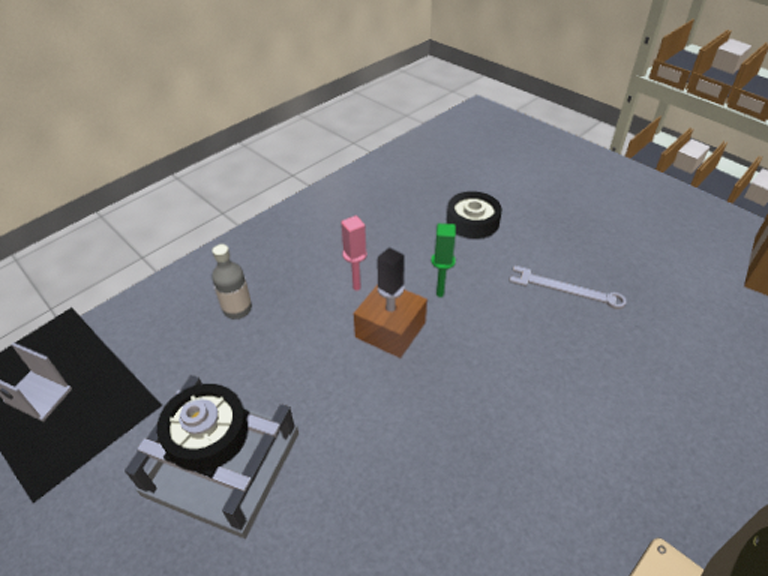

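Top picture (shown at 1.5x): candidates for the drift are the black handle in the wooden block at (402,291), the pink one at (417,222) and the green one at (476,294), both standing on the bench. The black one in the holder fits. The wheel with the guide is at (190,298) on the stand; the bare spare wheel is at (581,247).

```bash
cat > b.py <<'E'
from h import *
for n,c in (('top',(268,195)),('side',(260,180))):
    s=load(n);P=cloud(s);h=cv2.cvtColor(s['p'],cv2.COLOR_RGB2HSV)
    print(n,'table z',np.nanmedian(P[200:250,150:350,2] if n=='top' else P[280:330,280:350,2]))
    u,v=np.meshgrid(np.arange(512),np.arange(384))
    near=lambda c,r:(abs(u-c[0])<r)&(abs(v-c[1])<r)
    H=h[...,0];S=h[...,1];V=h[...,2]
    masks={'black':near(c,28)&(V<60)&(P[...,2]>.085),'pink':(S>70)&(H>160)&(P[...,2]>.05),'green':(H>50)&(H<75)&(S>120),
     'wood':near((268,197) if n=='top' else (261,213),32)&(H<20)&(S>100)}
    for k,m in masks.items():
        Q=P[m]; z=np.nanpercentile(Q[:,2],95); t=Q[abs(Q[:,2]-z)<.006]
        r=cv2.minAreaRect((t[:,:2]*1000).astype(np.float32))
        print(k,len(t),'ztop',z.round(4),'rect',np.round(r[0],1),np.round(r[1],1),round(r[2],1))
    # wheel
    w=near((126,198) if n=='top' else (133,282),36)
    for lo,hi in ((.121,.135),(.112,.1195),):
        Q=P[w&(P[...,2]>lo)&(P[...,2]<hi)];(cx,cy),rad=cv2.minEnclosingCircle((Q[:,:2]*1000).astype(np.float32)) if len(Q) else ((0,0),0)
        print('wheel',lo,len(Q),cx,cy,rad, np.nanmedian(Q[:,2]) if len(Q) else 0)
E
python3 b.py
```

```text
top table z 0.0007111861429245359
black 151 ztop 0.1577 rect [ 560.9 -131.1] [26.3 26.8] 7.4
pink 51 ztop 0.1427 rect [ 663.5 -156.4] [27.5 26.8] 74.3
green 158 ztop 0.1422 rect [ 555.1 -240.4] [27.4 26.7] 36.3
wood 847 ztop 0.0584 rect [ 561.4 -131.3] [79.3 79.3] 14.1
wheel 0.121 157 559.1880493164062 182.17677307128906 20.64539909362793 0.12643570567075935
wheel 0.112 385 559.396728515625 182.02113342285156 49.021636962890625 0.11335594430066587
side table z -0.00047279860437932086
black 128 ztop 0.1554 rect [ 560.  -129.3] [25.9 24.9] 3.6
pink 118 ztop 0.1391 rect [ 662.8 -155.8] [27.7 29.6] 78.1
green 115 ztop 0.1393 rect [ 554.9 -240.1] [26.2 29.1] 38.8
wood 789 ztop 0.0563 rect [ 561.1 -130.9] [80.1 79.7] 15.1
wheel 0.121 210 559.110107421875 183.30850219726562 18.962875366210938 0.1266652765645665
wheel 0.112 339 559.3422241210938 183.4353790283203 49.21210861206055 0.11344352750452347
```

Run:
```python
from h import *
m=manip.camera_model('wrist');T=np.array(m['tool_from_camera']);print(T.round(3),np.array(m['intrinsics']).round(0))
o=manip.get_obs();R=Ro.from_quat(o['ee_rot']).as_matrix()
R2=R@Ro.from_rotvec([0,np.radians(15.3),0]).as_matrix();print(R2.round(3))
for n,t in (('drift',(.561,-.1305,.26)),('wheel',(.559,.1825,.28))): print(n,((np.array(t)-o['position'])@R).round(4)/.2,((np.array(t)-o['position'])@R2).round(4)/.2)
d=np.array([.1,.1,0]);
```

```text
[[ 1.     0.002 -0.001 -0.   ]
 [ 0.001 -0.283  0.959 -0.143]
 [ 0.001 -0.959 -0.283  0.073]
 [ 0.     0.     0.     1.   ]] [[315.   0. 256.]
 [  0. 315. 194.]
 [  0.   0.   1.]]
[[ 0.096 -0.001  0.995]
 [-0.995  0.001  0.096]
 [-0.001 -1.    -0.   ]]
drift [-1.518 -0.145  2.391] [-2.095  -0.145   1.9055]
wheel [-2.985  -0.2435  2.937 ] [-3.654  -0.2435  2.0455]
```

```bash
python3 -m pendant '{"offset":[[-0.12,-0.02,0.2],[-0.25,-0.03,0.4],[-0.38,-0.04,0.6],[-0.5,-0.05,0.8]],"turn":[[0,0.09,0],[0,0.18,0],[0,0.26,0],[0,0.34,0]]}' 100 
python3 -m pendant '{"offset":[[-0.23,-0.02,0.21],[-0.47,-0.04,0.42],[-0.7,-0.05,0.63]],"turn":[[0,0,0],[0,0,0],[0,0,0]]}'
python3 -m pendant '{"offset":[[-0.23,-0.02,0.21],[-0.47,-0.04,0.42],[-0.7,-0.05,0.63],[-0.7,-0.05,0.63]],"turn":[[0,0,0],[0,0,0],[0,0,0],[0,0,0]]}'
cat > c.py <<'E'
from h import *
s=snap('wrist');save(s,'w1.png');P=cloud(s);o=manip.get_obs();print(o['clock'],o['position'],Ro.from_quat(o['ee_rot']).as_matrix().round(3).tolist(),o['joint_pos'].round(2) if hasattr(o['joint_pos'],'round') else o['joint_pos'])
V=s['p'].max(2)
m=(V<70)&(P[...,2]>.145)&(P[...,2]<.165)&(abs(P[...,0]-.56)<.035)&(abs(P[...,1]+.13)<.035);Q=P[m];print(m.sum(),np.median(Q[:,2]))
r=cv2.minAreaRect((Q[:,:2]*1000).astype(np.float32));print(r, np.argwhere(m).mean(0))
E
python3 c.py
```

```text
clock: 0.6
position: [0.3364, -0.4322, 0.2405]
ee_rot: [-0.523, 0.477, -0.475, 0.523]
ft_force: [0.5, -0.5, -0.0]
grip_width: 1.001
clock: 0.98
position: [0.4479, -0.2815, 0.2506]
ee_rot: [-0.523, 0.477, -0.476, 0.523]
ft_force: [0.2, 0.5, -0.0]
grip_width: 0.999
clock: 1.48
position: [0.5622, -0.1246, 0.2603]
ee_rot: [-0.524, 0.475, -0.473, 0.526]
ft_force: [0.3, -0.5, 0.7]
grip_width: 1.002
1.525 [ 0.56117234 -0.12732826  0.26017736] [[0.098, -0.001, 0.995], [-0.995, 0.003, 0.098], [-0.003, -1.0, -0.001]] [ 0.51  0.24 -0.43  1.53  0.1   1.39 -1.4 ]
508 0.15456416294651137
((563.6932983398438, -129.72315979003906), (27.704448699951172, 26.582582473754883), 6.152271270751953) [190.02165354 264.55708661]
```

View pics/w1.png

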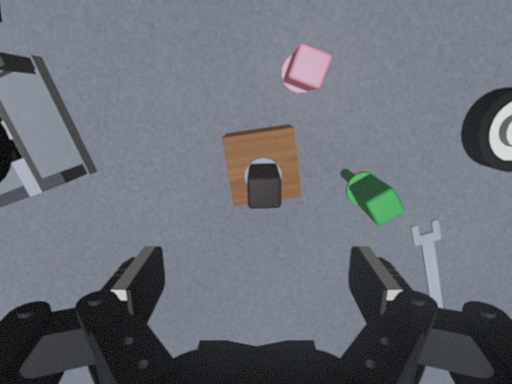

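Wrist picture: black handle at (264,188) standing in the wooden block, green at (375,195), pink at (308,68) on the bench. The choice is right and the jaws line up with the flats. I'll grasp now.

```bash
python3 -m pendant '{"offset":[[0.013,0.2,0],[0.013,0.4,0],[0.013,0.6,0],[0.013,0.72,0],[0.013,0.77,0],[0.013,0.77,0]],"turn":[[0,0,0],[0,0,0],[0,0,0],[0,0,0],[0,0,0],[0,0,0]]}' 
python3 -m pendant '{"offset":[[0,0,0],[0,0,0],[0,0,0],[0,0,0],[0,0,0],[0,0,0],[0,0,0]],"turn":[[0,0,0],[0,0,0],[0,0,0],[0,0,0],[0,0,0],[0,0,0],[0,0,0]]}' 0 80
```

```text
clock: 2.28
position: [0.5608, -0.1303, 0.1061]
ee_rot: [-0.524, 0.476, -0.474, 0.524]
ft_force: [0.1, -1.0, -0.1]
grip_width: 1.0
clock: 3.15
position: [0.5612, -0.1304, 0.1068]
ee_rot: [-0.523, 0.476, -0.474, 0.524]
ft_force: [-0.5, -0.7, 5.6]
grip_width: 0.319
```

```bash
python3 -m pendant '{"offset":[[0,-0.1,0],[0,-0.3,0],[0,-0.55,0],[0,-0.75,0],[0,-0.8,0]],"turn":[[0,0,0],[0,0,0],[0,0,0],[0,0,0],[0,0,0]]}' 
python3 -m pendant '{"offset":[[-0.15,0,-0.02],[-0.4,0,-0.04],[-0.65,0,-0.06],[-0.785,0,-0.07]],"turn":[[0,0,0],[0,0,0],[0,0,0],[0,0,0]]}'
python3 -m pendant '{"offset":[[-0.25,0,-0.02],[-0.5,0,-0.05],[-0.7,0,-0.06],[-0.78,0,-0.07],[-0.78,0,-0.07],[-0.78,0,-0.07]],"turn":[[0,0,0],[0,0,0],[0,0,0],[0,0,0],[0,0,0],[0,0,0]]}'
cat > d.py <<'E'
from h import *
s=snap('wrist');np.savez('look1.npz',**s);save(s,'w2.png',k=1.5);P=cloud(s);o=manip.get_obs();print(o['clock'],o['position'],Ro.from_quat(o['ee_rot']).as_matrix().round(3).tolist(),o['ft_force'])
E
python3 d.py
```

```text
clock: 3.78
position: [0.5623, -0.1307, 0.269]
ee_rot: [-0.523, 0.475, -0.475, 0.525]
ft_force: [0.5, 0.6, -2.6]
grip_width: 0.322
clock: 4.28
position: [0.5317, 0.0272, 0.2677]
ee_rot: [-0.524, 0.475, -0.474, 0.525]
ft_force: [-0.5, 0.1, -2.1]
grip_width: 0.316
clock: 5.03
position: [0.5027, 0.179, 0.2674]
ee_rot: [-0.524, 0.475, -0.474, 0.524]
ft_force: [-0.1, -0.5, -1.3]
grip_width: 0.319
5.075 [0.50271755 0.17903189 0.26751259] [[0.098, -0.001, 0.995], [-0.995, 0.001, 0.098], [-0.001, -1.0, -0.0]] [ 0.27382137  0.25963722 -2.05955227]
```

View pics/w2.png

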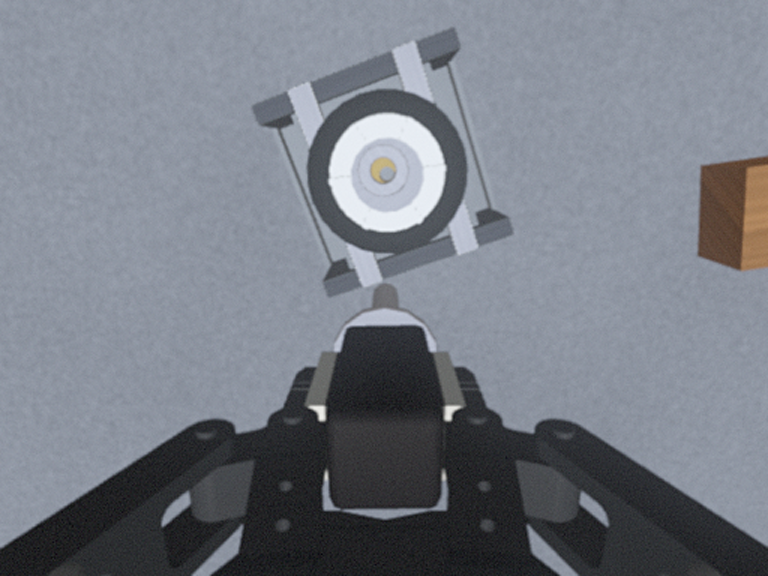

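Guide neck at (383,170), with brass visible through its hole; the drift's nose is at (385,287). I'll segment the neck and hole.

```bash
cat > e.py <<'E'
from h import *
z=np.load('look1.npz');s=dict(p=z['p'],d=z['d'],C=z['C'],K=z['K'],k1=float(z['k1']))
save(s,'w3.png',(215,70,300,155),7)
P=cloud(s);u,v=np.meshgrid(np.arange(512),np.arange(384));w=(abs(u-256)<45)&(abs(v-114)<45)
h=cv2.cvtColor(s['p'],cv2.COLOR_RGB2HSV)
b=w&(h[...,1]>70)&(h[...,0]<35)&(np.hypot(u-256,v-114)<14)
print('brass',b.sum(),np.argwhere(b).mean(0)[::-1],np.argwhere(b).min(0),np.argwhere(b).max(0), np.nanmedian(P[b][:,2]))
q=w&(P[...,2]>.1245)&(P[...,2]<.135);c=cv2.minEnclosingCircle((P[q][:,:2]*1000).astype(np.float32));print('neck',q.sum(),c,np.median(P[q][:,2]),P[q].mean(0))
f=w&(P[...,2]>.1175)&(P[...,2]<.1225);print('flange?',f.sum(),cv2.minEnclosingCircle((P[f][:,:2]*1000).astype(np.float32)))
# white hub & tyre outline on plane .113
k=w&(h[...,2]>215)&(h[...,1]<30);c=cv2.convexHull(np.argwhere(k)[:,::-1].astype(np.int32));print('hub white',cv2.minEnclosingCircle((onz(s,c[:,0],.113)[:,:2]*1000).astype(np.float32)))
t=(np.hypot(u-256,v-114)<70)&(h[...,2]<75);n,l=cv2.connectedComponents(t.astype(np.uint8));
i=l[114,308];e=cv2.minEnclosingCircle((P[(l==i)&(P[...,2]>.105)][:,:2]*1000).astype(np.float32));print('tyre',i,e)
# hole (non-steel seen through) profile
g=s['p'].astype(int)
for r in range(104,126,1): print(r,' '.join('%3d'%x for x in g[r,240:272].mean(1)))
E
python3 e.py
```

```text
brass 97 [253.03092784 111.30927835] [106 248] [120 262] 0.10960397899298716
neck 688 ((564.3931274414062, 187.07205200195312), 14.846207618713379) 0.12759524350708762 [0.5646671  0.18697045 0.12750217]
flange? 979 ((561.510009765625, 184.23309326171875), 22.04241180419922)
hub white ((561.4996337890625, 184.28208923339844), 35.46064758300781)
tyre 0 ((542.1687622070312, 183.27914428710938), 68.4123306274414)
104 190 188 193 202 202 202 205 205 202 202 200 198 196 191 186 185 186 188 195 201 202 201 203 203 202 202 203 201 191 184 189 199
105 186 193 197 201 201 202 206 204 203 201 194 185 178 175 172 171 174 174 180 189 195 200 202 206 203 202 205 205 202 192 188 194
106 187 200 200 200 199 201 204 205 199 188 177 172 167 166 169 168 170 170 169 172 181 190 201 202 203 205 205 204 204 199 190 188
107 192 200 202 199 200 202 201 204 193 174 165 167 167 168 171 170 167 168 167 168 167 178 193 201 203 202 204 204 207 202 192 184
108 197 203 200 201 201 201 200 195 180 166 166 167 167 169 173 169 169 169 168 166 165 167 180 196 204 204 204 205 203 203 194 188
109 196 201 203 202 200 200
[... 1516 characters left out ...]
 196 205 203 204 205 206 206 201 193 190
121 183 192 203 202 202 200 203 201 199 194 181 165 156 150 152 143 128 127 140 158 177 195 202 203 203 203 205 207 204 199 190 190
122 186 189 196 204 204 204 201 199 200 202 202 192 179 165 159 155 153 163 181 194 203 202 202 201 200 201 203 203 200 188 190 197
123 194 196 199 200 203 203 205 202 200 202 202 204 198 195 192 192 194 195 201 204 206 205 201 201 202 202 202 198 184 179 191 197
124 196 193 192 192 199 204 202 204 202 201 202 202 203 204 202 204 200 202 201 203 204 205 204 204 201 202 200 186 170 181 197 196
125 193 192 190 180 193 202 203 204 203 203 199 200 202 205 203 205 200 202 203 203 203 203 204 203 202 201 187 171 177 192 197 198
```

```bash
ls pics
```

```text
a.png
a2.png
side1.png
top1.png
w1.png
w2.png
w3.png
```

View pics/w3.png

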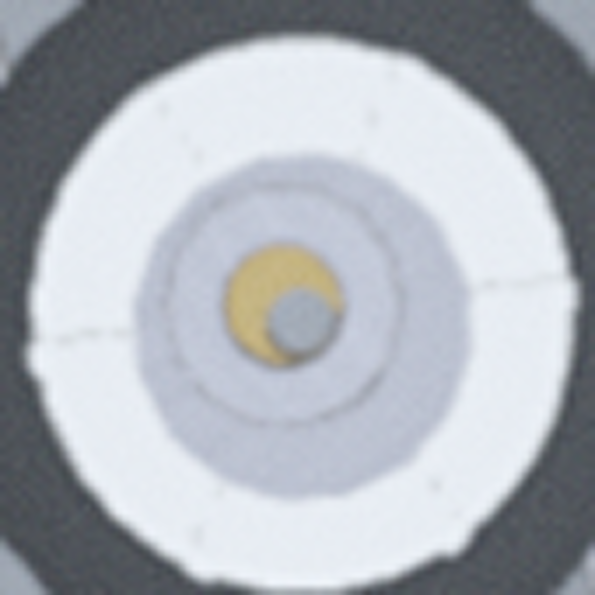

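```bash
cat > f.py <<'E'
from h import *
z=np.load('look1.npz');s=dict(p=z['p'],d=z['d'],C=z['C'],K=z['K'],k1=float(z['k1']))
g=s['p'].astype(int).mean(2)
for r in range(186,206,1): print(r,' '.join('%3d'%x for x in g[r,242:272]))
P=cloud(s);print(P[196:206:3,256].round(4))
for z in (.1757,.1775): print(onz(s,[(256.5,188.5),(248,196),(266,196)],z).round(4))
E
python3 f.py
```

```text
186 197 194 196 198 194 195 194 195 193 194 196 196 180 147 142 149 152 154 152 151 151 152 151 150 154 151 152 155 151 153
187 199 195 195 194 198 196 197 196 194 191 194 188 173 152 150 152 153 156 153 151 152 151 152 149 151 156 151 153 149 150
188 198 196 193 196 197 198 197 191 185 176 172 164 154 142 141 142 151 157 152 153 153 155 153 151 156 155 154 150 149 148
189 197 199 195 196 191 188 177 174 166 159 146 135 127 119 116 117 125 128 135 145 155 159 157 157 157 155 149 155 152 155
190 188 196 193 186 175 164 159 157 154 144 126 116 113 111 114 109 112 116 117 128 142 154 155 159 154 153 153 152 149 153
191 169 170 163 157 152 152 150 151 140 127 115 107 110 111 112 119 113 112 111 114 124 141 154 157 154 154 151 155 151 153
192 154 154 147 144 147 150 146 134 121 109 106 115 113 111 114 115 111 116 114 111 113 122 140 152 154 154 151 156 157 153
193 157 151 147 143 149 150 144 126 105 101 108 109 109 111 115 114 108 112 116 114 112 118 132 152 153 155 156 157 153 154
194 154 153 154 150 152 151 148 121 108 108 107 110 112 114 115 116 113 116 115 112 113 114 130 148 154 153 
[... 922 characters left out ...]
3 107 112 106 109 111 111 113 110 110 113 113 112 110 110 124 145 154 151 152 151 150
203 149 148 152 154 153 141 115 102 106 108 107 102 109 110 111 112 103 110 109 113 110 108 111 123 145 154 156 152 150 150
204 150 149 149 151 149 137 113 100 106 109 108 108 111 115 114 114 113 107 110 105 111 112 106 119 140 149 154 154 153 147
205 141 140 135 129 122 116 109 110 112 114 125 129 135 145 148 145 135 133 125 120 116 111 107 111 122 127 131 135 145 147
[[0.5109 0.1807 0.1982]
 [0.5107 0.1807 0.2045]
 [0.5108 0.1807 0.2115]
 [0.5234 0.1818 0.2553]]
[[0.5101 0.1803 0.1757]
 [0.5035 0.1863 0.1757]
 [0.5049 0.1724 0.1757]]
[[0.5106 0.1804 0.1775]
 [0.504  0.1863 0.1775]
 [0.5054 0.1725 0.1775]]
```

```bash
python3 -m pendant '{"offset":[[0,0,0.15],[-0.005,0.05,0.28],[-0.005,0.12,0.30],[-0.005,0.19,0.30],[-0.005,0.2,0.30],[-0.005,0.2,0.30]],"turn":[[0,0,0],[0,0,0],[0,0,0],[0,0,0],[0,0,0],[0,0,0]]}' 
python3 -c "
from h import *
o=manip.get_obs();print(o['position'],o['ft_force'],o['ee_rot']);print(tomove([.5628,.186,.2198]))"
```

```text
clock: 5.82
position: [0.562, 0.1858, 0.2279]
ee_rot: [-0.524, 0.475, -0.475, 0.524]
ft_force: [0.1, 0.5, -1.5]
grip_width: 0.313
[0.56200931 0.18580482 0.22785414] [ 0.10493003  0.46861977 -1.53596727] [-0.52370445  0.47513524 -0.47471706  0.52404567]
[-0.00055394  0.04027096  0.00403153]
```

```bash
python3 -m pendant '{"offset":[[0,0.01,0.004],[0,0.02,0.004],[0,0.03,0.004],[0,0.04,0.004],[0,0.05,0.004],[0,0.055,0.004],[0,0.055,0.004]],"turn":[[0,0,0],[0,0,0],[0,0,0],[0,0,0],[0,0,0],[0,0,0],[0,0,0]]}'
```

```text
clock: 6.7
position: [0.5628, 0.1859, 0.2168]
ee_rot: [-0.524, 0.475, -0.475, 0.524]
ft_force: [0.1, -1.0, -1.7]
grip_width: 0.319
```

```bash
python3 -m pendant '{"offset":[[0,0.01,0],[0,0.02,0],[0,0.025,0],[0,0.025,0]],"turn":[[0,0,0],[0,0,0],[0,0,0],[0,0,0]]}'
```

```text
clock: 7.2
position: [0.5627, 0.1859, 0.2117]
ee_rot: [-0.524, 0.475, -0.475, 0.524]
ft_force: [-0.0, 0.2, -1.8]
grip_width: 0.321
```

```bash
python3 -m pendant '{"offset":[[0,0.01,0],[0,0.02,0],[0,0.03,0],[0,0.04,0],[0,0.05,0],[0,0.06,0],[0,0.06,0]],"turn":[[0,0,0],[0,0,0],[0,0,0],[0,0,0],[0,0,0],[0,0,0],[0,0,0]]}'
python3 -m pendant '{"offset":[[0,0.01,0],[0,0.015,0],[0,0.02,0],[0,0.02,0]],"turn":[[0,0,0],[0,0,0],[0,0,0],[0,0,0]]}'
```

```text
clock: 8.07
position: [0.5629, 0.186, 0.2]
ee_rot: [-0.524, 0.475, -0.475, 0.524]
ft_force: [-0.5, -0.5, 2.9]
grip_width: 0.318
clock: 8.57
position: [0.5633, 0.1863, 0.1967]
ee_rot: [-0.523, 0.475, -0.475, 0.525]
ft_force: [-0.4, -0.0, 5.1]
grip_width: 0.314
```

```bash
python3 -m pendant '{"offset":[[0,0.01,0],[0,0.02,0],[0,0.03,0],[0,0.03,0]],"turn":[[0,0,0],[0,0,0],[0,0,0],[0,0,0]]}'
python3 -m pendant '{"offset":[[0,0.01,0],[0,0.02,0],[0,0.02,0]],"turn":[[0,0,0],[0,0,0],[0,0,0]]}'
```

```text
clock: 9.07
position: [0.5634, 0.1864, 0.1912]
ee_rot: [-0.523, 0.475, -0.475, 0.525]
ft_force: [-1.0, -0.9, 6.1]
grip_width: 0.322
clock: 9.45
position: [0.5634, 0.1864, 0.1874]
ee_rot: [-0.523, 0.475, -0.475, 0.525]
ft_force: [-2.5, -1.3, 4.2]
grip_width: 0.322
```

```bash
python3 -m pendant '{"offset":[[0,0.01,0],[0,0.02,0],[0,0.03,0],[0,0.04,0],[0,0.05,0],[0,0.05,0]],"turn":[[0,0,0],[0,0,0],[0,0,0],[0,0,0],[0,0,0],[0,0,0]]}'
python3 -m pendant '{"offset":[[0,0.01,0],[0,0.02,0],[0,0.025,0],[0,0.025,0]],"turn":[[0,0,0],[0,0,0],[0,0,0],[0,0,0]]}'
```

```text
clock: 10.2
position: [0.5633, 0.1863, 0.177]
ee_rot: [-0.523, 0.475, -0.475, 0.525]
ft_force: [-1.3, -0.9, 2.3]
grip_width: 0.318
clock: 10.7
position: [0.5633, 0.1864, 0.1716]
ee_rot: [-0.523, 0.475, -0.475, 0.525]
ft_force: [-0.4, -0.3, -1.2]
grip_width: 0.317
```

```bash
python3 -m pendant '{"offset":[[0,0.01,0],[0,0.02,0],[0,0.03,0],[0,0.03,0]],"turn":[[0,0,0],[0,0,0],[0,0,0],[0,0,0]]}'
python3 -c "
from h import *
s=snap('side');t=snap('top')
a=cv2.resize(s['p'][230:360,80:210],(585,585),interpolation=2)[:,:,::-1]
cv2.imwrite('pics/s2.png',a)
h=cv2.cvtColor(s['p'],cv2.COLOR_RGB2HSV);P=cloud(s);u,v=np.meshgrid(np.arange(512),np.arange(384))
m=(h[...,0]<35)&(h[...,1]>70)&(h[...,0]>12)&(u>80)&(u<200)&(v>240)
print(m.sum(),np.argwhere(m).mean(0),np.nanmedian(P[m],0))"
```

```text
clock: 11.2
position: [0.5632, 0.1863, 0.1654]
ee_rot: [-0.523, 0.475, -0.475, 0.525]
ft_force: [0.6, 0.4, -1.9]
grip_width: 0.313
51 [303.05882353 147.15686275] [0.52733972 0.18216587 0.08190618]
```

View pics/s2.png

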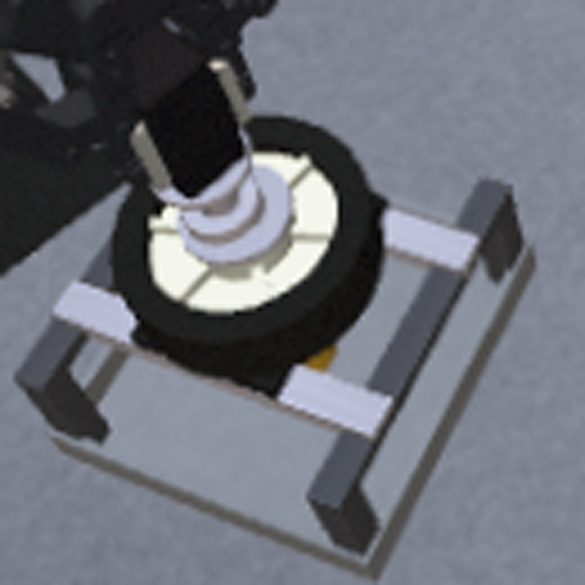

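Brass shows below the tyre at crop (322,357), so the sleeve is out. I'll verify its height and work out the retreat.

```bash
python3 -c "
from h import *
s=load('side');P=cloud(s);h=cv2.cvtColor(s['p'],cv2.COLOR_RGB2HSV)
for v in range(305,314): print(v,[(tuple((P[v,u]*1000).round()),int(h[v,u,1])) for u in range(148,156,2)])
o=manip.get_obs();print(tomove([.5628,.186,.2675]))"
python3 -m pendant '{"offset":[[0,-0.05,0],[0,-0.15,0],[0,-0.28,0],[0,-0.42,0],[0,-0.51,0],[0,-0.51,0]],"turn":[[0,0,0],[0,0,0],[0,0,0],[0,0,0],[0,0,0],[0,0,0]]}'
```

```text
305 [((np.float64(512.0), np.float64(189.0), np.float64(94.0)), 33), ((np.float64(511.0), np.float64(187.0), np.float64(92.0)), 40), ((np.float64(511.0), np.float64(184.0), np.float64(88.0)), 35), ((np.float64(511.0), np.float64(181.0), np.float64(84.0)), 47)]
306 [((np.float64(512.0), np.float64(190.0), np.float64(92.0)), 24), ((np.float64(512.0), np.float64(187.0), np.float64(87.0)), 38), ((np.float64(512.0), np.float64(184.0), np.float64(83.0)), 35), ((np.float64(555.0), np.float64(170.0), np.float64(3.0)), 52)]
307 [((np.float64(511.0), np.float64(191.0), np.float64(89.0)), 12), ((np.float64(510.0), np.float64(188.0), np.float64(87.0)), 61), ((np.float64(511.0), np.float64(185.0), np.float64(81.0)), 178), ((np.float64(554.0), np.float64(171.0), np.float64(2.0)), 79)]
308 [((np.float64(512.0), np.float64(191.0), np.float64(86.0)), 64), ((np.float64(511.0), np.float64(189.0), np.float64(83.0)), 119), ((np.float64(549.0), np.float64(177.0), np.float64(13.0)), 197), ((np.float64(552.0), np.float64(172.0), np.float64(2.0)), 76)]
309 [((np.float64(513.0), np.float64(192.0), np.float64(
[... 718 characters left out ...]
0)), 28)]
312 [((np.float64(514.0), np.float64(194.0), np.float64(71.0)), 17), ((np.float64(511.0), np.float64(192.0), np.float64(73.0)), 19), ((np.float64(547.0), np.float64(180.0), np.float64(4.0)), 24), ((np.float64(544.0), np.float64(178.0), np.float64(4.0)), 30)]
313 [((np.float64(512.0), np.float64(195.0), np.float64(72.0)), 33), ((np.float64(510.0), np.float64(192.0), np.float64(71.0)), 27), ((np.float64(507.0), np.float64(190.0), np.float64(73.0)), 28), ((np.float64(542.0), np.float64(179.0), np.float64(5.0)), 20)]
[ 0.00078188 -0.50933472 -0.00187519]
clock: 12.05
position: [0.5637, 0.1867, 0.2695]
ee_rot: [-0.522, 0.474, -0.475, 0.526]
ft_force: [-0.7, -1.0, -2.3]
grip_width: 0.319
```

```bash
python3 -m pendant '{"offset":[[0.15,0,-0.02],[0.4,0,-0.04],[0.65,0,-0.07],[0.79,0,-0.083]],"turn":[[0,0,0],[0,0,0],[0,0,0],[0,0,0]]}'
python3 -m pendant '{"offset":[[0.25,0,-0.02],[0.5,0,-0.05],[0.7,0,-0.07],[0.79,0,-0.083],[0.79,0,-0.083],[0.79,0,-0.083]],"turn":[[0,0,0],[0,0,0],[0,0,0],[0,0,0],[0,0,0],[0,0,0]]}'
cat > g.py <<'E'
from h import *
s=snap('wrist');t=snap('top');b=snap('side')
o=manip.get_obs();R=Ro.from_quat(o['ee_rot']).as_matrix();print(o['clock'],o['position'],R.round(4).tolist());print(tomove([.5613,-.1308,.1068]))
cv2.imwrite('pics/r1.png',np.hstack([cv2.resize(s['p'][100:260,170:340],None,fx=2.3,fy=2.3),cv2.resize(b['p'][140:250,190:307],(391,368))])[:,:,::-1])
P=cloud(s)
for q in range(185,205,4): print(q,P[q,246:268:2].round(4).tolist()[3:8])
E
python3 g.py
```

```text
clock: 12.55
position: [0.5622, 0.0243, 0.2679]
ee_rot: [-0.522, 0.475, -0.476, 0.524]
ft_force: [0.2, -0.0, -1.7]
grip_width: 0.318
clock: 13.3
position: [0.5608, -0.1323, 0.2675]
ee_rot: [-0.523, 0.475, -0.475, 0.525]
ft_force: [0.1, 0.7, -1.7]
grip_width: 0.318
13.45 [ 0.5608193  -0.13278497  0.26781098] [[0.0971, 0.0027, 0.9953], [-0.9953, 0.0015, 0.0971], [-0.0012, -1.0, 0.0029]]
[-0.00868828  0.80507208  0.00105105]
185 [[0.5392, -0.1283, 0.0554], [0.5393, -0.1306, 0.0547], [0.5396, -0.1329, 0.0549], [0.5396, -0.1353, 0.0543], [0.5399, -0.1376, 0.0546]]
189 [[0.5345, -0.1287, 0.0556], [0.5687, -0.129, 0.1784], [0.5694, -0.1305, 0.1804], [0.5693, -0.132, 0.1794], [0.5691, -0.1335, 0.1783]]
193 [[0.5681, -0.1277, 0.1879], [0.5686, -0.1291, 0.189], [0.5689, -0.1305, 0.1897], [0.5693, -0.132, 0.1905], [0.5692, -0.1334, 0.1897]]
197 [[0.568, -0.1278, 0.1976], [0.5687, -0.1292, 0.1993], [0.5693, -0.1305, 0.201], [0.5691, -0.132, 0.1997], [0.5691, -0.1334, 0.1993]]
201 [[0.5679, -0.128, 0.2065], [0.5688, -0.1293, 0.209], [0.5696, -0.1306, 0.211], [0.5692, -0.1319, 0.2092], [0.5689, -0.1333, 0.2078]]
```

View pics/r1.png

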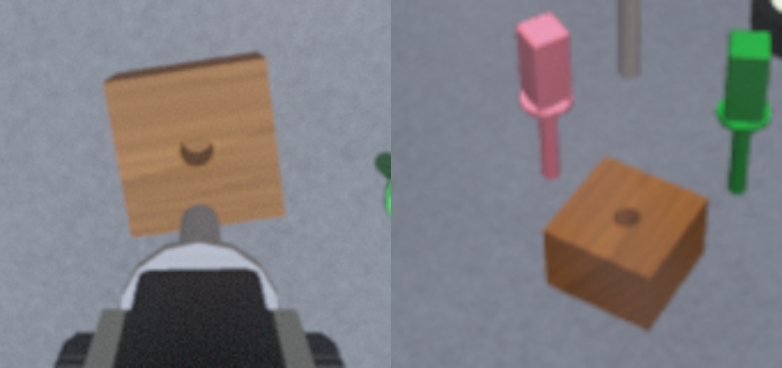

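The rod hangs vertical. The hole mouth shows at about (197,150) in the wrist crop and (627,217) in the side crop; casting both to z=0.055.

```bash
python3 -c "
from h import *
s=load('wrist');b=load('side')
print(onz(s,[(255.7,165.2)],.055),onz(b,[(260.6,204.9)],.055))
for q,c in ((s,(256,168)),(b,(261,213))):
  P=cloud(q);u,v=np.meshgrid(np.arange(512),np.arange(384));h=cv2.cvtColor(q['p'],cv2.COLOR_RGB2HSV)
  m=(abs(P[...,2]-.0555)<.004)&(abs(u-c[0])<50)&(abs(v-c[1])<45)
  print(cv2.minAreaRect((P[m][:,:2]*1000).astype(np.float32)))
  m2=(h[...,2]<95)&(np.hypot(u-(255.7 if q is s else 260.6),v-(165.2 if q is s else 205))<8)&(h[...,0]<25)
  x=np.argwhere(m2)[:,::-1];print(len(x),x.min(0),x.max(0),onz(q,x.astype(float),.055).mean(0))
"
```

```text
[[ 0.56289594 -0.13026855  0.055     ]] [[ 0.55820916 -0.12939265  0.055     ]]
((562.8314208984375, -129.72216796875), (80.40583038330078, 80.12641143798828), 14.14682388305664)
8 [250 166] [260 170] [ 0.56008528 -0.13060196  0.055     ]
((597.9436645507812, -155.20556640625), (138.8883819580078, 145.58673095703125), 14.975251197814941)Traceback (most recent call last):
  File "<string>", line 10, in <module>
    x=np.argwhere(m2)[:,::-1];print(len(x),x.min(0),x.max(0),onz(q,x.astype(float),.055).mean(0))
                                           ~~~~~^^^
    return umr_minimum(a, axis, None, out, keepdims, initial, where)
ValueError: zero-size array to reduction operation minimum which has no identity
```

```bash
python3 -m pendant '{"offset":[[-0.009,0.1,0],[-0.009,0.3,0],[-0.009,0.48,0],[-0.009,0.56,0],[-0.009,0.6,0],[-0.009,0.63,0],[-0.009,0.65,0],[-0.009,0.65,0]],"turn":[[0,0,0],[0,0,0],[0,0,0],[0,0,0],[0,0,0],[0,0,0],[0,0,0],[0,0,0]]}'
```

```text
clock: 14.45
position: [0.5612, -0.1309, 0.1381]
ee_rot: [-0.523, 0.475, -0.476, 0.525]
ft_force: [-0.8, 0.7, -1.4]
grip_width: 0.32
```

Tip is 8 mm into the hole with no contact force. Lowering on to about 1 mm above the floor.

```bash
python3 -m pendant '{"offset":[[0,0.03,0],[0,0.06,0],[0,0.09,0],[0,0.12,0],[0,0.14,0],[0,0.15,0],[0,0.152,0],[0,0.152,0]],"turn":[[0,0,0],[0,0,0],[0,0,0],[0,0,0],[0,0,0],[0,0,0],[0,0,0],[0,0,0]]}'
```

```text
clock: 15.45
position: [0.5614, -0.1308, 0.1079]
ee_rot: [-0.523, 0.475, -0.476, 0.525]
ft_force: [-0.5, 0.3, -1.6]
grip_width: 0.32
```

```bash
python3 -m pendant '{"offset":[[0,0.004,0],[0,0.006,0],[0,0.006,0]],"turn":[[0,0,0],[0,0,0],[0,0,0]]}'
python3 -m pendant '{"offset":[[0,0,0],[0,0,0],[0,0,0],[0,0,0],[0,0,0],[0,0,0]],"turn":[[0,0,0],[0,0,0],[0,0,0],[0,0,0],[0,0,0],[0,0,0]]}' 100
python3 -m pendant '{"offset":[[0,-0.05,0],[0,-0.2,0],[0,-0.45,0],[0,-0.7,0],[0,-0.8,0],[0,-0.8,0]],"turn":[[0,0,0],[0,0,0],[0,0,0],[0,0,0],[0,0,0],[0,0,0]]}'
python3 -m pendant '{"offset":[[0,0,-0.2],[0,0,-0.45],[0,0,-0.6],[0,0,-0.6],[0,0,-0.6]],"turn":[[0,0,0],[0,0,0],[0,0,0],[0,0,0],[0,0,0]]}'
python3 -c "
from h import *
s=snap('side');t=snap('top');save(s,'fin.png',k=1.5)"
python3 b.py
```

```text
clock: 15.82
position: [0.5615, -0.1309, 0.1068]
ee_rot: [-0.523, 0.474, -0.476, 0.525]
ft_force: [-0.4, 0.0, -1.2]
grip_width: 0.317
clock: 16.58
position: [0.5615, -0.1309, 0.1068]
ee_rot: [-0.523, 0.474, -0.476, 0.525]
ft_force: [-0.3, 1.1, 0.8]
grip_width: 1.001
clock: 17.32
position: [0.5617, -0.131, 0.269]
ee_rot: [-0.522, 0.473, -0.477, 0.525]
ft_force: [-0.1, -0.5, -1.6]
grip_width: 1.002
clock: 17.95
position: [0.4424, -0.1425, 0.2677]
ee_rot: [-0.522, 0.473, -0.477, 0.525]
ft_force: [-0.5, 0.4, -0.6]
grip_width: 0.999
top table z 0.0017240835302940738
black 5 ztop 0.6216 rect [ 495.9 -116.4] [2.  1.1] 89.1
pink 64 ztop 0.1413 rect [ 664.1 -156.8] [27.7 28.2] 75.8
green 159 ztop 0.1425 rect [ 555.  -240.5] [27.8 26.7] 37.0
wood 843 ztop 0.0585 rect [ 561.4 -131.2] [79.3 79.2] 14.2
wheel 0.121 151 559.9183349609375 181.80064392089844 20.937158584594727 0.1264423461137637
wheel 0.112 415 559.4104614257812 181.31517028808594 49.40135192871094 0.11335161360289414
side table z -0.0004506128707744139
black 124 ztop 0.1557 rect [ 559.8 -129.6] [25.7 23.3] 7.4
pink 118 ztop 0.1394 rect [ 662.2 -155.5] [26.8 27.4] 76.0
green 57 ztop 0.1387 rect [ 559.7 -234.5] [16.2 31.4] 55.1
wood 789 ztop 0.0566 rect [ 561.1 -131.2] [80.3 80.1] 13.9
wheel 0.121 212 558.6537475585938 182.64700317382812 19.769563674926758 0.126783116294728
wheel 0.112 368 559.9822998046875 182.57838439941406 49.26588821411133 0.11306492392853007
```

View pics/fin.png

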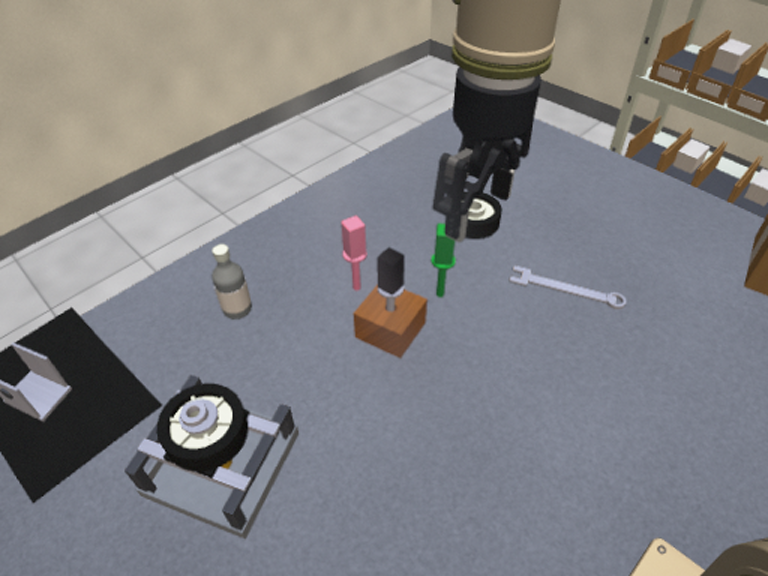

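The drift stands upright in its holder at (391,280). Brass is visible in the tray at (227,463), the wheel is back up at its height, and the bystanders have not moved. Handing in.

```bash
python3 -c "
from workcell import manip
print(manip.get_obs()['clock'],manip.hand_in())"
```

```text
the job is handed in; nothing more can be done
18.05 None
```

The job is done and handed in at 18 s of the 64 s allowed. The sleeve is in the tray and the drift stands upright in its holder again.

- **What I did:** I took the black drift from the holder and found the guide hole with the wrist camera. The nose went in first try with no contact force. I pushed the sleeve down slowly, put the drift back on the floor of its hole, opened the gripper and backed clear.
- **Force:** the highest reading, taken at the end of each move, was about 8 N net of the drift's weight. Readings between those points were not recorded.
- **Sleeve:** part of the brass showed under the tyre at 4 to 18 mm above the bench, so it lies in the tray. The rest is hidden by the wheel, so I didn't see how it lies.
- **Drift:** its handle top measured 155.7 mm before hand-in, against 155.4 mm at the start, and at the same place within about 0.5 mm (side camera).
- **Other things:** the wheel is back at its starting height. The pink look-alike measured within about 1 mm of its start. The bottle, wrench and spare wheel looked unmoved, but I did not measure them.

**Checks that disagreed:** in the last look the arm covered part of some views. The top camera could not see the drift handle. The side camera put the green look-alike about 5 to 7 mm off, but the top camera showed it unmoved. The wrist camera also read about 2 mm off the fixed cameras, so I set the nose and hole positions relative to each other within the wrist view.

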